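# Set out the riveting job along the clamped strip

### The job

Get the bench ready for riveting the white strip that the red and blue clamps hold down. Pull the three nested rivet cups apart and stand them upright on the robot's side of the strip in a row parallel to it, centres 65 mm from the strip's centre line: large aluminium cup straight in front of the red clamp, small yellow one straight in front of the blue clamp, copper one midway between the clamps. Stand the brass weight, knob up, on top of the middle of the strip, and lay the steel setting block, dimples up, behind the strip level with the weight, its long side parallel to the strip and its centre 65 mm from the strip's centre line; do not push the green tape roll away.

Things in the scene. Friction and masses are not known exactly. Their poses are not given: they have to be found in the camera images.
- strip: White plastic strip lying flat on the bench, fixed, 40 wide (x) x 290 long (y) x 6 mm thick. Origin: centre of its underside, on the bench (z = 0). Its x axis points across the strip, away from the robot (behind); -x is the robot's side (in front). Its y axis runs along the strip, roughly to the robot's left. It is turned by up to about 15 degrees from start to start. The clamps sit 110 mm either side of its middle.
- clamp_red: Red clamp, fixed on top of the strip near one of its ends (the ends of red and blue swap from start to start): block 44 (x, across the strip) x 30 (y, along it) x 14 mm with a wing grip, 30 mm high in all. Origin: centre of its underside, on the strip's centre line, 6 mm above the bench. Axes as the strip's.
- clamp_blue: Blue clamp, the same as the red one, on the strip's other end. Origin: centre of its underside, 6 mm above the bench. Axes as the strip's.
- cup_large: Large aluminium cup, open on top, straight round wall: outer diameter 64, height 36, wall 2.5, floor 4 mm thick; about 100 g. At the start it stands on the bench with the copper cup in it. Origin: centre of its underside; z up the cup.
- cup_medium: Medium copper-coloured cup: outer diameter 51, height 60, wall 2.5, floor 4 mm; about 90 g. At the start it stands loosely (4 mm play all round) inside the large cup on its floor, underside 4 mm above the bench, and sticks out 28 mm above the large cup's rim. Origin: centre of its underside; z up.
- cup_small: Small yellow cup, a tall tube closed below: outer diameter 38, height 84, wall 2.5, floor 4 mm; about 70 g. At the start it stands loosely inside the copper cup on its floor, underside 8 mm above the bench, and sticks out 28 mm above the copper cup's rim. Origin: centre of its underside; z up.
- weight: Brass weight: upright cylinder, diameter 36, 36 mm high, with a low knob (diameter 24) on top, 46 mm high in all; about 360 g. Stands on the bench at the start. Origin: centre of its underside; z up.
- setting_block: Steel rivet setting block, a bright rectangular block with three black dimples in its top: 40 (x) x 64 (y, the long side) x 32 mm (z, height); about 500 g. Lies on the bench at the start, turned by up to 35 degrees. Origin: centre of its underside.
- tape_roll: Roll of green tape lying flat on the bench, outer diameter 60, hole 40, 24 mm high: a bystander, to be left where it is. Origin: centre of its underside.
Not all that is in view belongs to the job. There is more than one size of the weight; the job needs the middle-sized.

How it is judged:
By the outcome, as a careful person would: the job done as asked, in the order asked, and still so for the second after the job is handed in, with the robot touching nothing.
It also fails if it takes over 144 s, if anything falls off the work surface, if the arm or the gripper's body presses on something with over 40 N, if the wrist force passes 120 N, or if a joint passes its speed limit or range.

### The arm

A 7-joint arm with a two-finger parallel gripper is mounted at the origin on the work surface. World frame = base frame: x ahead of the robot, y to its left, z up, the work surface at z = 0. Lengths are in m, angles in degrees, forces in N, time in s.
With the tool pointing down it reaches from about 0.4 to 0.85 m from the base axis. Payload 6.9 kg.
Tool frame: the origin (TCP) lies at the very end of the fingers, on their centre line; the grasp point (between the pads) lies 19 mm behind it; z points along the fingers, y is the line along which they close (so a half turn about z gives the same grasp; the last joint's range is limited). The gripper opens to 85 mm and grips with 20 to 120 N. Pads are 22 mm wide; open, the fingers measure 114 mm over their backs; the gripper's body (76 mm by 85 mm) begins 54 mm behind the grasp point. The pads swing forward as they close: fully open they stand 13 mm farther back than shut.
Start: joints at [-70.674, 29.078, -13.613, 85.955, 7.202, 65.827, -8.869], TCP at [0.144, 0.608, 0.231] pointing down, gripper open.
Joint ranges: [-176.47, 176.47], [-13.61, 117.27], [-81.72, 77.17], [0.22, 143.17], [-87.28, 267.28], [10, 112.55], [-165.47, 165.47]. Speed limits (degrees/s): [136.94, 136.94, 180, 180, 180, 180, 180].

### API

Orientations are given as [roll, pitch, yaw] about the fixed x, y, z axes, in that order (R = Rz(yaw) Ry(pitch) Rx(roll)).
In Python, from workcell import readout, camera, camera_params, order gives the robot as it stands. The module is installed in compiled form; this text tells all that it offers.
- The arm moves only by the tool apply_moves, never from a script. Its argument "plan" is one flat list of numbers, 4 for each row, row after row: the shift along the tool's x, y, z in mm, then the turn about the tool's z in rad. In form: [tx, ty, tz, spin, tx, ty, tz, spin, ...]. A call has 1 to 5 rows; each row shifts and turns the commanded pose from where the row before left it, along the tool's axes as they then stand; what a row does not reach is not made up. A row lasts 1/10 s, in which the tool goes at most 50 mm and 8.59 degrees, less where a joint would pass 70% of its speed; a pose out of reach is approached as far as the arm can. A call with a gripper value outside its range is refused whole. "hand" is the finger opening in mm, from 0 to 85.4, set as the call begins (left out, the last holds). The fingers move at their own pace and stop on an object; "grip_force" is the grip in N (left out, the last holds). Time passes only in rows, so rows that do not move let the fingers close. It gives the time, the measured TCP pose, the force, the opening and the grip force at its end, in the units of the state.
- readout.observe(): the state, without advancing time (a new reading comes with each control period).
- camera(name): name is "side" or "top" or "wrist"; returns the picture (400x640x3 uint8, red, green, blue); there is no depth.
- camera_params(name): a dict with "fx", "fy", "cx", "cy" (pixels), "rvec" (rotation vector, rad) and "tvec" (3), from world to camera coordinates, as OpenCV has them. Camera axes: x right, y down, z forward; pixel columns grow to the right and rows downward; lengths in m; the calibration is good to about 2 mm. A picture is of the moment at which its call begins: read the wrist's pose just before it. camera_params takes no time and is no camera call; for the wrist camera it gives the pose at the moment of the call.
- order.job_done(): hands the job in; it is judged then, once.
The state is a dict: "clock": time; "joint_positions": joint angles; "joint_velocities": joint speeds; "effort": joint torques, N m; "ee_pos": TCP position; "orientation": TCP orientation; "contact_force": force on the tool from outside, world axes, zero at the start; "ft_torque": the same for the moment, N m; "gripper_width": opening from 0.0 (shut) to 1.0 (fully open); "finger_force": force on a finger pad.
Only numpy, scipy, OpenCV 4.12 (cv2) and the standard library are available. Lean on these libraries where they do the work, as an engineer would, in place of code of your own. Each camera call takes 0.05 s, during which the arm holds its last target. There are 200 camera calls.

## Working session

There is one attempt and no reset: what is moved stays moved. The work goes in short steps, Python scripts to look and compute and a tool call to move; the robot and the scene stay as the last step left them, time stands still between calls to the robot, and variables do not carry over. Pictures are saved under pics/ and viewed, at most 14 in all, crops included, and the job is handed in when it is done.

Besides the shell and the picture viewer there is one more tool, called after "Emit:" in YAML: its name, and indented under it one key for each argument. apply_moves: Moves the arm, as the interface text tells. Its arguments: {"type":"object","properties":{"plan":{"type":"array","items":{"type":"number"}},"hand":{"type":"number"},"grip_force":{"type":"number"}},"required":["plan"]}

```bash
mkdir -p pics; ls
python3 - <<'E'
from workcell import readout,camera,camera_params,order
import cv2
print(readout.observe())
for n in("top","side"):
    print(n,camera_params(n)); cv2.imwrite(f"pics/{n}0.png",camera(n)[:,:,::-1])
E
```

```text
pics
{'clock': 0.0, 'joint_positions': array([-70.67516075,  29.12666226, -13.60912529,  86.0113622 ,
         7.20252059,  65.82625839,  -8.86876001]), 'joint_velocities': array([ 0.08077595, -0.07845642,  0.02972194,  0.03205299, -0.01119176,
        0.03873761,  0.04601254]), 'effort': array([ 3.89585102e-04, -6.20578122e+01, -2.18651667e+00, -2.49658048e+01,
        1.26615510e-02,  1.17190942e-02,  1.62650412e-05]), 'ee_pos': array([0.14352878, 0.60775912, 0.23040149]), 'orientation': array([-1.79894658e+02,  2.38879304e-03,  1.66721949e+02]), 'contact_force': array([-0.35231465, -1.23262723, -0.05606355]), 'ft_torque': array([ 0.00315492,  0.02188   , -0.00891388]), 'finger_force': 0.0, 'gripper_width': 1.0000394644283745}
top {'fx': 468.4777858697435, 'fy': 468.4777858697435, 'cx': 316.42822876040987, 'cy': 198.85045165970672, 'rvec': array([ 2.13926381, -2.11877494,  0.15769255]), 'tvec': array([0.00230627, 0.53193295, 0.9545435 ])}
side {'fx': 403.4267972203331, 'fy': 403.4267972203331, 'cx': 316.6455118659372, 'cy': 195.2800687908554, 'rvec': array([ 2.31760259, -0.23030969,  0.12479549]), 'tvec': array([-0.52495173,  0.08356659,  1.00914507])}
```

View pics/top0.png

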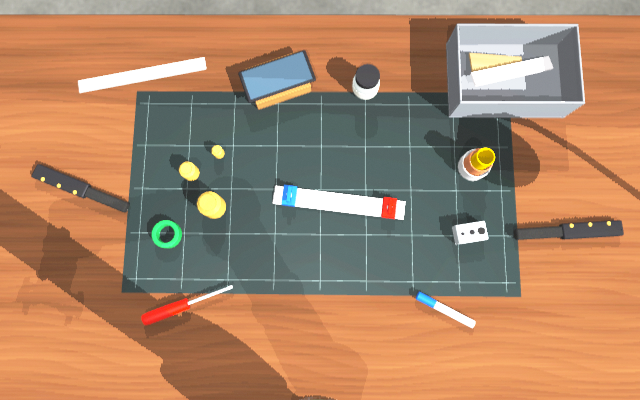

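View pics/side0.png

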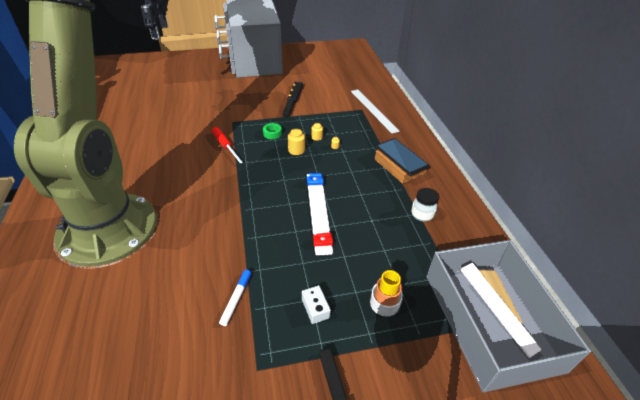

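The top view shows the strip with blue clamp (285,196) and red clamp (390,208), the cup nest (476,164), the block (471,232) and the tape (166,234). Candidates for the weight are three brass ones: large (211,205), middle (189,171) and small (218,152). I choose the middle-sized one at (189,171) and will check its size.

```bash
cat > h.py <<'E'
import numpy as np, cv2
from workcell import readout,camera,camera_params,order
def ray(p,P):
    R=cv2.Rodrigues(P["rvec"])[0]; o=-R.T@P["tvec"]
    d=R.T@np.array([(p[0]-P["cx"])/P["fx"],(p[1]-P["cy"])/P["fy"],1.]); return o,d/np.linalg.norm(d)
def onz(p,P,z): o,d=ray(p,P); return o+d*(z-o[2])/d[2]
def tri(p,P,q,Q):
    (a,u),(b,v)=ray(p,P),ray(q,Q); s=np.linalg.lstsq(np.c_[u,-v],b-a,rcond=None)[0]
    A,B=a+u*s[0],b+v*s[1]; return (A+B)/2,np.linalg.norm(A-B)
def proj(X,P): return cv2.projectPoints(np.float64([X]),P["rvec"],P["tvec"],np.array([[P["fx"],0,P["cx"]],[0,P["fy"],P["cy"]],[0,0,1.]]),None)[0].ravel()
def blobs(im,lo,hi,amin=30,roi=None):
    h=cv2.cvtColor(im,cv2.COLOR_RGB2HSV); m=cv2.inRange(h,np.array(lo),np.array(hi))
    if roi: k=np.zeros_like(m); x0,y0,x1,y1=roi; k[y0:y1,x0:x1]=1; m*=k
    return sorted([c for c in cv2.findContours(m,cv2.RETR_EXTERNAL,cv2.CHAIN_APPROX_NONE)[0] if cv2.contourArea(c)>amin],key=cv2.contourArea)[::-1]
def cen(c): M=cv2.moments(c); return np.array([M["m10"],M["m01"]])/M["m00"]
def go(x,y,z,yaw):
    s=readout.observe(); p=s["ee_pos"]; R=cv2.Rodrigues(np.eye(3))[0]
    r,b,w=np.radians(s["orientation"]); 
    from scipy.spatial.transform import Rotation as Ro
    T=Ro.from_euler("xyz",[r,b,w]).as_matrix(); d=T.T@(np.array([x,y,z])-p)*1e3
    dy=(yaw-s["orientation"][2]+90)%180-90   # half turn same grasp
    print("at",p.round(4),s["orientation"].round(1),"t=%.1f"%s["clock"],"go mm",d.round(1),"then spin rad %.3f"%-np.radians(dy))
E
python3 - <<'E'
from h import *
im=cv2.imread("pics/top0.png")[:,:,::-1].copy(); si=cv2.imread("pics/side0.png")[:,:,::-1].copy(); P=camera_params("top"); Q=camera_params("side")
r=(260,170,420,230)
for n,lo,hi in(("red",(0,150,80),(8,255,255)),("blue",(98,130,80),(125,255,255))):
    c=blobs(im,lo,hi,30,r); 
    for k in c: print(n,cen(k).round(1),cv2.contourArea(k),onz(cen(k),P,.02).round(4))
c=blobs(im,(0,0,180),(180,60,255),200,r)[0]; print("strip",cv2.minAreaRect(c),onz(cv2.minAreaRect(c)[0],P,.006))
bx=cv2.boxPoints(cv2.minAreaRect(c)); print([onz(b,P,.006).round(4) for b in bx])
print("brass"); 
for k in blobs(im,(15,80,120),(35,255,255),30,(150,130,250,230)): print(cen(k).round(1),cv2.contourArea(k),cv2.boundingRect(k),onz(cen(k),P,.03).round(4))
for k in blobs(si,(15,80,100),(35,255,255),20,(270,115,350,165)): print("side",cen(k).round(1),cv2.contourArea(k),cv2.boundingRect(k))
print("yellow cup",[(cen(k).round(1),cv2.boundingRect(k),onz(cen(k),P,.085).round(4)) for k in blobs(im,(20,150,120),(35,255,255),30,(440,130,510,190))])
print("block",[(cen(k).round(1),cv2.minAreaRect(k),onz(cv2.minAreaRect(k)[0],P,.028).round(4)) for k in blobs(im,(0,0,140),(180,50,255),100,(440,205,500,255))])
print("tape",[(cen(k).round(1),onz(cen(k),P,.02).round(4)) for k in blobs(im,(60,120,60),(85,255,255),50,(130,200,200,260))])
u=np.vstack([im[130:260,140:260],]); v=im[130:260,430:550]
cv2.imwrite("pics/c1.png",cv2.resize(np.hstack([u,v]),None,fx=3.3,fy=3.3,interpolation=cv2.INTER_CUBIC)[:,:,::-1])
E
```

```text
red [388.6 207.3] 243.5 [ 0.5186 -0.149   0.02  ]
blue [285.8 192. ] 60.5 [0.5504 0.0751 0.02  ]
strip ((338.6662902832031, 201.59585571289062), (86.82210540771484, 20.189605712890625), 7.0283966064453125) [ 0.53235176 -0.04113007  0.006     ]
[array([0.521 , 0.0566, 0.006 ]), array([0.5661, 0.052 , 0.006 ]), array([ 0.5437, -0.1389,  0.006 ]), array([ 0.4991, -0.133 ,  0.006 ])]
brass
[211.1 204.7] 589.0 (197, 191, 29, 28) [0.5194 0.2354 0.03  ]
[188.7 170.7] 283.0 (179, 161, 21, 20) [0.5942 0.2881 0.03  ]
[217.5 151.4] 125.5 (211, 145, 14, 14) [0.6383 0.2267 0.03  ]
side [295.8 141.7] 371.0 (287, 129, 18, 26)
side [316.5 131.5] 166.5 (311, 123, 12, 18)
side [334.8 142.3] 79.5 (331, 136, 9, 13)
yellow cup [(array([482.8, 158.2]), (471, 147, 25, 23), array([ 0.6128, -0.335 ,  0.085 ]))]
block [(array([470.5, 232.4]), ((473.08209228515625, 232.1591033935547), (27.871315002441406, 45.17921829223633), 66.29735565185547), array([ 0.4654, -0.3266,  0.028 ]))]
tape [(array([166.1, 233.8]), array([0.4562, 0.3324, 0.02  ]))]
```

View pics/c1.png

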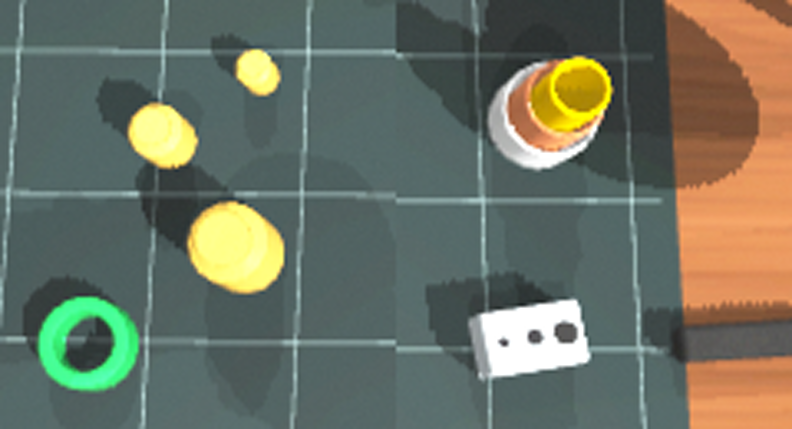

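The crop shows the three brass weights. The middle one, at full-image (189,171), spans about 21 px, which fits 36 mm plus parallax. The nest and the block (three dimples) are clear. Next I move over the strip for a closer look.

Run:
```python
from h import *
go(.50,-.04,.33,173.3)
```

```text
at [0.1435 0.6078 0.2305] [-179.9    0.   166.7] t=0.1 go mm [-495.7 -548.8  -98.6] then spin rad -0.115
```

Emit:
apply_moves:
  plan: [-30, -34, -8, 0, -30, -34, -8, 0, -30, -34, -8, 0, -30, -34, -8, 0, -30, -34, -8, 0]

```text
clock: 0.6
ee_pos: [0.2511, 0.4064, 0.2713]
orientation: [-180.0, -0.0, 166.7]
contact_force: [1.5, 0.6, 0.3]
gripper_width: 0.998
finger_force: 0.0
```

Emit:
apply_moves:
  plan: [-31, -34, -8, 0, -31, -34, -8, 0, -31, -34, -8, 0, -31, -34, -8, 0, -31, -34, -8, 0]

```text
clock: 1.1
ee_pos: [0.3627, 0.2054, 0.3116]
orientation: [180.0, -0.0, 166.7]
contact_force: [1.9, 0.5, 0.6]
gripper_width: 1.005
finger_force: 0.0
```

Run:
```python
from h import *
go(.50,-.04,.33,173.3); print(readout.observe()["joint_positions"].round(0))
```

```text
at [0.3627 0.2054 0.3116] [180.   -0.  166.7] t=1.1 go mm [-190.  -207.3  -18.4] then spin rad -0.115
[-30.   6.  -3. 106.   0.  67.  43.]
```

Emit:
apply_moves:
  plan: [-32, -35, -3, 0, -32, -35, -3, 0, -32, -35, -3, 0, -32, -35, -3, 0, -32, -35, -3, 0]

```text
clock: 1.6
ee_pos: [0.4782, -0.0016, 0.3264]
orientation: [180.0, -0.0, 166.7]
contact_force: [0.9, 0.7, 0.2]
gripper_width: 1.004
finger_force: 0.0
```

Emit:
apply_moves:
  plan: [-30, -32, -3, -0.115, 0, 0, 0, 0, 0, 0, 0, 0]

```text
clock: 1.9
ee_pos: [0.4995, -0.0385, 0.3286]
orientation: [-180.0, -0.1, 173.1]
contact_force: [-0.7, 0.5, -0.1]
gripper_width: 1.002
finger_force: 0.0
```

Run:
```python
from h import *
go(.50,-.04,.33,173.3); P=camera_params("wrist"); print(P,"cam at",ray((0,0),P)[0]); np.save("w1.npy",P,allow_pickle=True)
cv2.imwrite("pics/w1.png",camera("wrist")[:,:,::-1])
```

```text
at [ 0.4995 -0.0385  0.3286] [-1.800e+02 -1.000e-01  1.731e+02] t=1.9 go mm [-0.6 -1.4 -1.4] then spin rad -0.003
{'fx': 313.4501833564627, 'fy': 313.4501833564627, 'cx': 319.9312655883251, 'cy': 193.87025401192193, 'rvec': array([-2.17622058, -1.92744927, -0.28530001]), 'tvec': array([-0.02258546, -0.54476146,  0.32676344])} cam at [ 0.42606268 -0.02885202  0.47083718]
```

View pics/w1.png

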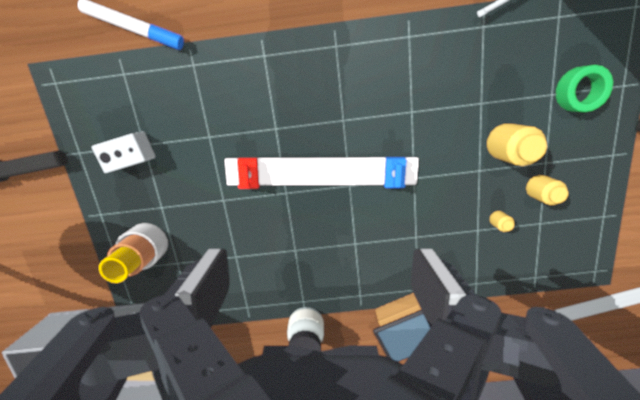

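The wrist view shows the strip from (226,171) to (418,170), red clamp (248,173), blue clamp (396,173), the nest at (135,250) and the block at (122,152). I measure all of them here.

Run:
```python
from h import *
im=cv2.imread("pics/w1.png")[:,:,::-1].copy(); P=np.load("w1.npy",allow_pickle=True).item(); T=camera_params("top")
h=cv2.cvtColor(im,cv2.COLOR_RGB2HSV); r=(215,145,430,195)
w=cv2.inRange(h,np.array((0,0,150)),np.array((180,60,255))); m=np.zeros_like(w); m[145:195,215:430]=w[145:195,215:430]
ys,xs=np.nonzero(m); 
cs=[c for c in cv2.findContours(m,0,2)[0] if cv2.contourArea(c)>40]
print([(cv2.boundingRect(c),cv2.contourArea(c)) for c in cs])
mid=max(cs,key=cv2.contourArea); pts=mid[:,0,:].astype(float)
W=np.array([onz(p,P,.006)[:2] for p in np.array(np.nonzero(m)).T[:,::-1]])
mw=np.array([onz(p,P,.006)[:2] for p in np.array(np.nonzero(cv2.drawContours(np.zeros_like(m),[mid],-1,1,-1))).T[:,::-1]])
for n,A in(("all",W),("mid",mw)):
    b=cv2.minAreaRect(A.astype(np.float32)*1000); print(n,b)
for n,lo,hi in(("red",(0,150,80),(8,255,255)),("blue",(98,130,80),(125,255,255))):
    for k in blobs(im,lo,hi,30,r): print(n,cv2.boundingRect(k),onz(cen(k),P,.02).round(4))
for n,lo,hi,roi in(("yellow",(20,150,90),(35,255,255),(80,215,180,300)),("brass",(15,70,90),(35,255,255),(460,100,590,240))):
    for k in blobs(im,lo,hi,30,roi): print(n,cen(k).round(1),cv2.boundingRect(k),onz(cen(k),P,.03).round(4))
print("tape",[onz(cen(k),P,.014).round(4) for k in blobs(im,(60,120,60),(85,255,255),50)[:1]])
cv2.imwrite("pics/c2.png",cv2.resize(im[120:300,70:270],None,fx=4,fy=3.3*4/4,interpolation=cv2.INTER_CUBIC)[:,:,::-1])
```

```text
[((224, 158, 15, 28), 319.5), ((405, 157, 14, 28), 303.0), ((258, 157, 128, 29), 3486.5)]
all ((523.7788696289062, -39.367431640625), (292.8165283203125, 59.88503646850586), 84.27852630615234)
mid ((530.5903930664062, -39.814666748046875), (192.23440551757812, 43.41435241699219), 83.06285858154297)
red (238, 158, 21, 31) [ 0.5173 -0.1473  0.02  ]
blue (384, 157, 22, 32) [0.5426 0.0679 0.02  ]
yellow [118.5 264.8] (98, 247, 43, 37) [ 0.6367 -0.3752  0.03  ]
brass [516.7 143.6] (486, 123, 62, 44) [0.5191 0.2373 0.03  ]
brass [546.9 189.7] (525, 175, 44, 31) [0.5925 0.2852 0.03  ]
brass [501.7 221. ] (489, 210, 26, 23) [0.6344 0.2218 0.03  ]
tape [array([0.4562, 0.335 , 0.014 ])]
```

View pics/c2.png

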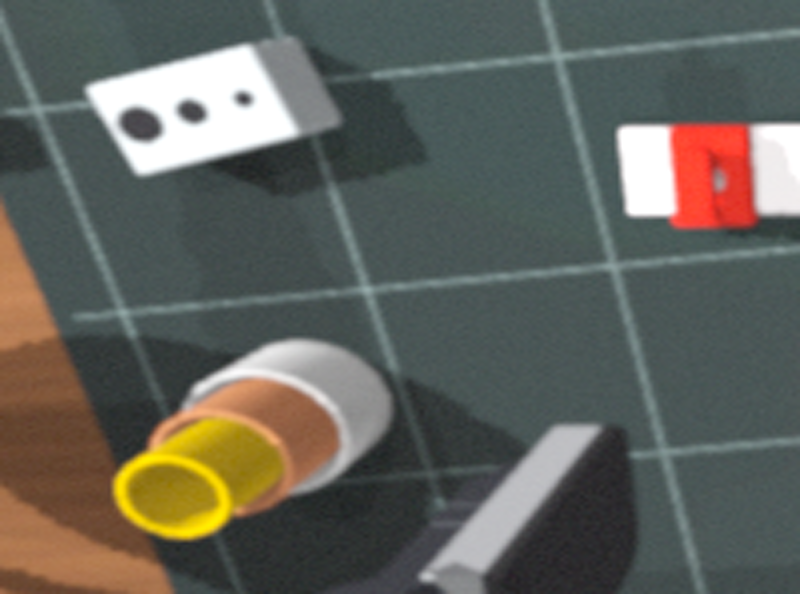

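The crop shows the yellow rim ellipse centred at about (113,270). The block's top-face corners in the crop are (85,90), (255,42), (300,135) and (140,177).

Run:
```python
from h import *
P=np.load("w1.npy",allow_pickle=True).item(); T=camera_params("top")
y=(113,270); t=(485.8,155.8)
print(onz(y,P,.092).round(4),onz(t,T,.092).round(4),tri(y,P,t,T))
C=np.array([onz((70+a/4,120+b/3.3),P,.032)[:2] for a,b in((85,90),(255,42),(300,135),(140,177))])*1000
print(C.round(0),C.mean(0),cv2.minAreaRect(C.astype(np.float32)))
C=np.array([onz((430+(a-396)/3.3,130+b/3.3),T,.032)[:2] for a,b in((488,318),(580,300),(590,357),(493,378))])*1000
print(C.round(0),C.mean(0),cv2.minAreaRect(C.astype(np.float32)))
go(.611,-.336,.20,173.2)
```

```text
[ 0.6138 -0.3363  0.092 ] [ 0.6161 -0.3389  0.092 ] (array([ 0.61740634, -0.34141685,  0.0854877 ]), np.float64(0.0008480764306578454))
[[ 452. -355.]
 [ 440. -290.]
 [ 480. -286.]
 [ 491. -348.]] [ 465.48177915 -319.55323889] ((465.2685546875, -318.8484191894531), (40.37813949584961, 66.13623046875), 10.276183128356934)
[[ 477. -294.]
 [ 489. -353.]
 [ 453. -358.]
 [ 439. -295.]] [ 464.35050598 -325.03696423] ((463.89129638671875, -324.3106994628906), (38.092010498046875, 66.7971420288086), 11.589346885681152)
at [ 0.4992 -0.0372  0.3288] [ 1.800e+02 -1.000e-01  1.732e+02] t=1.9 go mm [-146.3 -283.6  128.4] then spin rad 0.001
```

Emit:
apply_moves:
  plan: [-19, -36, 16, 0, -19, -36, 16, 0, -19, -36, 16, 0, -19, -36, 16, 0, -19, -36, 16, 0]

```text
clock: 2.45
ee_pos: [0.5738, -0.2265, 0.2487]
orientation: [179.9, 0.0, 173.4]
contact_force: [1.2, 1.0, 0.3]
gripper_width: 0.997
finger_force: 0.0
```

Emit:
apply_moves:
  plan: [-19, -36, 16, 0, -19, -36, 16, 0, -18, -33, 16, 0, 0, 0, 0, 0, 0, 0, 0, 0]

```text
clock: 2.95
ee_pos: [0.6166, -0.3369, 0.2]
orientation: [179.9, -0.1, 173.3]
contact_force: [-0.4, 0.0, 0.3]
gripper_width: 1.002
finger_force: 0.0
```

Run:
```python
from h import *
P=camera_params("wrist"); im=camera("wrist")
go(.615,-.3376,.064,173.2)
k=blobs(im,(20,150,90),(35,255,255),100)[0]; print(cv2.boundingRect(k),proj((.615,-.3376,.092),P))
cv2.imwrite("pics/w2.png",im[:,:,::-1])
```

```text
at [ 0.617  -0.3361  0.201 ] [179.9  -0.  173.4] t=3.0 go mm [  1.8  -2.  137. ] then spin rad 0.003
(296, 158, 46, 55) [317.98752801 190.11354075]
```

View pics/w2.png

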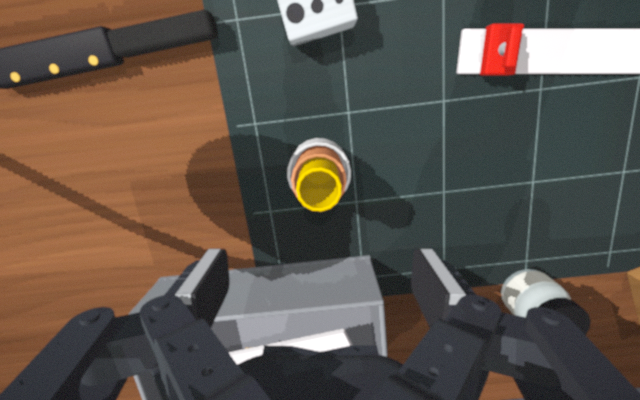

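The rim sits at (319,187), within 3 px of the prediction, and the fingers straddle it. I descend, grip and lift.

Emit:
apply_moves:
  plan: [4, -2, 35, 0, 0, 0, 35, 0, 0, 0, 35, 0, 0, 0, 20, 0, 0, 0, 12, 0]

```text
clock: 3.5
ee_pos: [0.6125, -0.3369, 0.0635]
orientation: [179.9, -0.1, 173.4]
contact_force: [-0.2, 0.1, 0.3]
gripper_width: 0.997
finger_force: 0.0
```

Emit:
apply_moves:
  plan: [0, 0, 0, 0, 0, 0, 0, 0, 0, 0, 0, 0, 0, 0, 0, 0, 0, 0, 0, 0]
  hand: 20
  grip_force: 30

```text
clock: 4.0
ee_pos: [0.6133, -0.3403, 0.0662]
orientation: [-180.0, 0.2, 173.3]
contact_force: [0.3, 1.1, 6.0]
gripper_width: 0.432
finger_force: 29.7
```

Emit:
apply_moves:
  plan: [0, 0, 0, 0, 0, 0, -10, 0, 0, 0, -15, 0, 0, 0, -20, 0, 0, 0, -20, 0]

```text
clock: 4.5
ee_pos: [0.6122, -0.3403, 0.1311]
orientation: [-180.0, 0.0, 173.3]
contact_force: [0.7, -0.8, -0.3]
gripper_width: 0.427
finger_force: 30.2
```

Emit:
apply_moves:
  plan: [0, 0, -25, 0, 0, 0, -25, 0, 0, 0, -25, 0, 0, 0, 0, 0]

```text
clock: 4.9
ee_pos: [0.6137, -0.3415, 0.2099]
orientation: [-179.8, 0.4, 173.3]
contact_force: [-0.2, -0.2, -1.2]
gripper_width: 0.43
finger_force: 30.2
```

Run:
```python
from h import *
go(.4805,.0764,.20,173.2)
P=camera_params("wrist"); im=camera("wrist")
cv2.imwrite("pics/w3.png",np.hstack([im[100:400,170:470],camera("side")[220:360,300:460].repeat(2,0).repeat(2,1)[:280].copy() if 0 else np.zeros((300,1,3),np.uint8)])[:,:,::-1]); np.save("w3.npy",P,allow_pickle=True)
```

```text
at [ 0.6137 -0.3415  0.2099] [-179.8    0.4  173.3] t=4.9 go mm [181.3 399.5   7.2] then spin rad 0.001
```

View pics/w3.png

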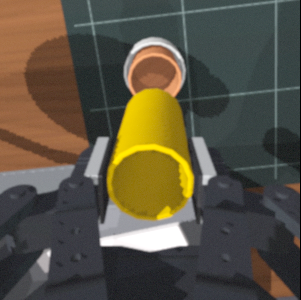

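The yellow cup alone is held upright, with its rim centred at (321,282). The copper cup stays in the aluminium one, with its rim at about (325,175).

Run:
```python
from h import *
P=np.load("w3.npy",allow_pickle=True).item()
print(onz((321,282),P,.236).round(4),"copper",onz((325,175),P,.064).round(4))
```

```text
[ 0.6137 -0.3403  0.236 ] copper [ 0.6103 -0.3362  0.064 ]
```

Emit:
apply_moves:
  plan: [18, 40, 0, 0, 18, 40, 0, 0, 18, 40, 0, 0, 18, 40, 0, 0, 18, 40, 0, 0]

```text
clock: 5.45
ee_pos: [0.5448, -0.1292, 0.2036]
orientation: [180.0, -0.1, 173.3]
contact_force: [1.3, 0.5, -1.8]
gripper_width: 0.432
finger_force: 30.3
```

Emit:
apply_moves:
  plan: [18, 40, 0, 0, 18, 40, 0, 0, 18, 40, 0, 0, 18, 40, 10, 0, 18, 39, 10, 0]

```text
clock: 5.95
ee_pos: [0.4788, 0.0788, 0.1839]
orientation: [180.0, -0.0, 173.3]
contact_force: [1.6, 0.6, -0.7]
gripper_width: 0.43
finger_force: 30.3
```

Emit:
apply_moves:
  plan: [0, 0, 30, 0, 0, 0, 30, 0, 0, 0, 0, 0, 0, 0, 0, 0]

```text
clock: 6.35
ee_pos: [0.4795, 0.0769, 0.1243]
orientation: [-180.0, -0.1, 173.3]
contact_force: [-0.0, -0.5, -1.1]
gripper_width: 0.426
finger_force: 30.4
```

Run:
```python
from h import *
go(.4805,.0764,.058,173.2)
```

```text
at [0.4795 0.0769 0.1243] [-1.800e+02 -1.000e-01  1.733e+02] t=6.3 go mm [-1.1 -0.3 66.3] then spin rad 0.001
```

Emit:
apply_moves:
  plan: [-1, 0, 30, 0, 0, 0, 25, 0, 0, 0, 7, 0, 0, 0, 2, 0, 0, 0, 0, 0]

```text
clock: 6.85
ee_pos: [0.4817, 0.077, 0.0613]
orientation: [180.0, 0.1, 173.3]
contact_force: [-0.2, -0.2, -0.6]
gripper_width: 0.433
finger_force: 30.3
```

Emit:
apply_moves:
  plan: [0, 0, 1, 0, 0, 0, 1, 0, 0, 0, 0, 0]

```text
clock: 7.15
ee_pos: [0.4812, 0.0772, 0.0588]
orientation: [180.0, 0.0, 173.3]
contact_force: [0.2, 0.5, -0.2]
gripper_width: 0.43
finger_force: 30.3
```

Emit:
apply_moves:
  plan: [0, 0, 1, 0, 0, 0, 0, 0]

```text
clock: 7.35
ee_pos: [0.4816, 0.0774, 0.058]
orientation: [180.0, 0.1, 173.3]
contact_force: [-1.0, 0.9, 6.3]
gripper_width: 0.43
finger_force: 29.3
```

Emit:
apply_moves:
  plan: [0, 0, 1, 0, 0, 0, 0, 0]

```text
clock: 7.55
ee_pos: [0.4822, 0.078, 0.0575]
orientation: [179.9, 0.2, 173.3]
contact_force: [-0.8, 2.4, 10.7]
gripper_width: 0.431
finger_force: 28.7
```

Emit:
apply_moves:
  plan: [0, 0, -1, 0, 0, 0, 0, 0, 0, 0, 0, 0, 0, 0, 0, 0]
  hand: 85

```text
clock: 7.95
ee_pos: [0.4808, 0.077, 0.0571]
orientation: [-180.0, -0.0, 173.3]
contact_force: [-0.4, -0.2, 0.9]
gripper_width: 0.997
finger_force: 0.0
```

Emit:
apply_moves:
  plan: [0, 0, -35, 0, 0, 0, -35, 0, 0, 0, -35, 0, 0, 0, -35, 0, 0, 0, 0, 0]

```text
clock: 8.45
ee_pos: [0.4833, 0.0773, 0.2014]
orientation: [179.9, 0.4, 173.3]
contact_force: [0.7, 0.3, -0.8]
gripper_width: 0.996
finger_force: 0.0
```

Run:
```python
from h import *
go(.6103,-.3362,.15,173.2)
T=camera_params("top"); im=camera("wrist"); P=camera_params("wrist")
cv2.imwrite("pics/w4.png",im[:,:,::-1])
print(proj((.4805,.0764,.084),P))
for k in blobs(im,(20,150,90),(35,255,255),200): print(cv2.boundingRect(k),cen(k))
```

```text
at [0.4833 0.0773 0.2014] [179.9   0.4 173.3] t=8.4 go mm [-174.1 -395.9   51.7] then spin rad 0.001
[317.81930928 186.94746783]
(299, 149, 46, 57) [321.30599231 178.80031447]
```

View pics/w4.png

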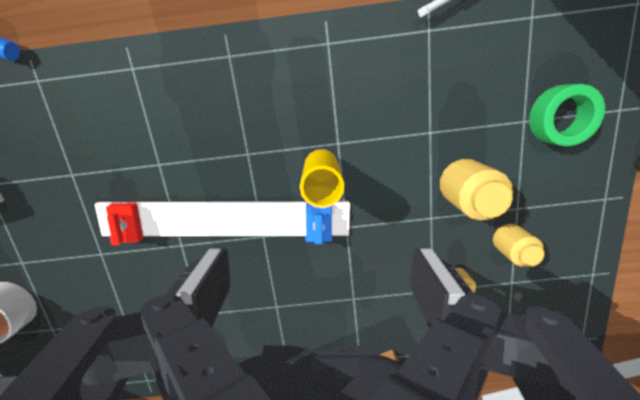

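The yellow cup stands straight in front of the blue clamp, with its rim at (321,184) against a predicted (318,187). Next is copper.

Emit:
apply_moves:
  plan: [-17, -39, 0, 0, -17, -39, 0, 0, -17, -39, 0, 0, -17, -39, 0, 0, -17, -39, 0, 0]

```text
clock: 9.0
ee_pos: [0.5422, -0.1279, 0.1957]
orientation: [180.0, -0.1, 173.3]
contact_force: [1.1, 0.6, -1.8]
gripper_width: 0.998
finger_force: 0.0
```

Emit:
apply_moves:
  plan: [-17, -39, 0, 0, -17, -39, 0, 0, -17, -39, 0, 0, -17, -39, 0, 0, -17, -39, 10, 0]

```text
clock: 9.5
ee_pos: [0.6047, -0.3318, 0.1864]
orientation: [180.0, -0.0, 173.3]
contact_force: [1.6, 0.3, -0.0]
gripper_width: 0.996
finger_force: 0.0
```

Emit:
apply_moves:
  plan: [-3, -5, 20, 0, 0, 0, 20, 0, 0, 0, 0, 0]

```text
clock: 9.8
ee_pos: [0.6044, -0.3343, 0.142]
orientation: [179.8, -0.5, 173.3]
contact_force: [-0.5, -0.1, 0.8]
gripper_width: 0.995
finger_force: 0.0
```

Run:
```python
from h import *
P=camera_params("wrist"); im=camera("wrist")
go(.6103,-.3362,.038,173.2)
print(proj((.6103,-.3362,.064),P))
for k in blobs(im,(5,70,60),(16,200,255),200,(250,100,400,250)): print(cv2.boundingRect(k),cen(k),cv2.fitEllipse(k))
cv2.imwrite("pics/w5.png",im[:,:,::-1]); np.save("w5.npy",P,allow_pickle=True)
```

```text
at [ 0.6053 -0.3345  0.1442] [179.9  -0.3 173.3] t=9.8 go mm [ -5.7  -1.4 106.2] then spin rad 0.002
[317.31830669 211.72377735]
(283, 173, 69, 77) [316.80441757 211.42686739] ((316.8011474609375, 211.47779846191406), (66.96695709228516, 77.40303039550781), 0.16635346412658691)
```

View pics/w5.png

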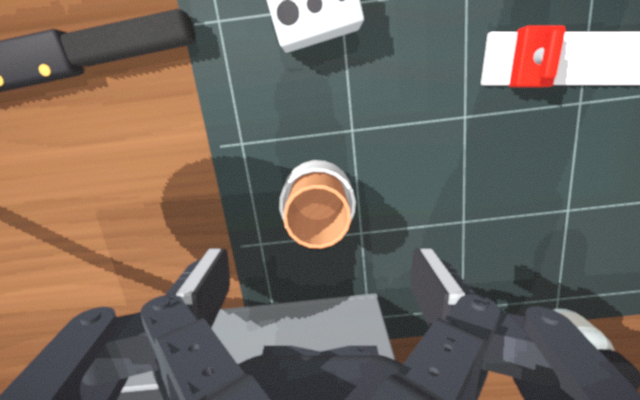

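The copper rim is centred at (317,216), about 3 mm farther out than predicted. I go down to grip it.

Emit:
apply_moves:
  plan: [-7, -2, 35, 0, 0, 0, 35, 0, 0, 0, 25, 0, 0, 0, 10, 0, 0, 0, 1, 0]

```text
clock: 10.35
ee_pos: [0.6132, -0.3375, 0.0407]
orientation: [180.0, -0.1, 173.3]
contact_force: [0.9, -0.3, 0.4]
gripper_width: 0.996
finger_force: 0.0
```

Emit:
apply_moves:
  plan: [0, 0, 0, 0, 0, 0, 0, 0, 0, 0, 0, 0, 0, 0, 0, 0, 0, 0, 0, 0]
  hand: 35

```text
clock: 10.85
ee_pos: [0.6145, -0.3387, 0.0435]
orientation: [-179.9, 0.2, 173.3]
contact_force: [-0.1, 0.3, 7.2]
gripper_width: 0.595
finger_force: 30.9
```

Emit:
apply_moves:
  plan: [0, 0, -10, 0, 0, 0, -15, 0, 0, 0, -25, 0, 0, 0, -30, 0, 0, 0, -30, 0]

```text
clock: 11.35
ee_pos: [0.6134, -0.3382, 0.1537]
orientation: [-180.0, 0.0, 173.3]
contact_force: [0.2, 0.7, -1.4]
gripper_width: 0.588
finger_force: 31.4
```

Emit:
apply_moves:
  plan: [0, 0, -20, 0, 0, 0, 0, 0, 0, 0, 0, 0]

```text
clock: 11.65
ee_pos: [0.6135, -0.3382, 0.1721]
orientation: [-180.0, 0.1, 173.3]
contact_force: [-0.2, -0.2, -1.3]
gripper_width: 0.589
finger_force: 31.4
```

Run:
```python
from h import *
P=camera_params("wrist"); im=camera("wrist")
go(.4675,-.0328,.17,173.2)
cv2.imwrite("pics/w6.png",im[100:400,170:470,::-1]); np.save("w6.npy",P,allow_pickle=True)
```

```text
at [ 0.613  -0.3378  0.1709] [180.   -0.  173.3] t=11.7 go mm [180.1 286.    1.2] then spin rad 0.002
```

View pics/w6.png

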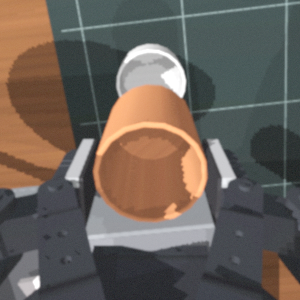

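Copper is held alone and the aluminium cup stays behind, with its rim centred at (321,173).

Emit:
apply_moves:
  plan: [22, 36, 0, 0, 22, 36, 0, 0, 22, 36, 0, 0, 22, 36, 0, 0, 22, 36, 0, 0]

```text
clock: 12.2
ee_pos: [0.5235, -0.1448, 0.17]
orientation: [180.0, -0.1, 173.3]
contact_force: [0.7, 1.4, -1.3]
gripper_width: 0.593
finger_force: 31.5
```

Emit:
apply_moves:
  plan: [22, 36, 0, 0, 22, 36, 0, 0, 25, 34, 10, 0, 0, 0, 20, 0, 0, 0, 0, 0]

```text
clock: 12.7
ee_pos: [0.4666, -0.0318, 0.1391]
orientation: [-180.0, -0.3, 173.5]
contact_force: [-0.9, -0.5, -0.1]
gripper_width: 0.59
finger_force: 31.6
```

Run:
```python
from h import *
P=np.load("w6.npy",allow_pickle=True).item()
print("large",onz((321,173),P,.036),"copper held",onz((320,272),P,.171+.0205))
go(.4675,-.0328,.0395,173.2)
```

```text
large [ 0.60456613 -0.33561814  0.036     ] copper held [ 0.61284109 -0.33740059  0.1915    ]
at [ 0.4666 -0.0318  0.1391] [-180.    -0.3  173.5] t=12.7 go mm [-1.5 -0.9 99.6] then spin rad 0.005
```

Emit:
apply_moves:
  plan: [-1, -1, 40, 0, 0, 0, 35, 0, 0, 0, 17, 0, 0, 0, 4, 0, 0, 0, 1, 0]

```text
clock: 13.2
ee_pos: [0.47, -0.0352, 0.0441]
orientation: [-180.0, -0.1, 173.2]
contact_force: [-0.6, -0.6, -0.8]
gripper_width: 0.586
finger_force: 31.6
```

Emit:
apply_moves:
  plan: [0, 0, 1, 0, 0, 0, 0, 0]

```text
clock: 13.4
ee_pos: [0.4706, -0.0346, 0.0442]
orientation: [180.0, 0.1, 173.3]
contact_force: [-0.3, -0.1, -1.1]
gripper_width: 0.588
finger_force: 31.6
```

Emit:
apply_moves:
  plan: [0, 0, 1, 0, 0, 0, 0, 0]

```text
clock: 13.6
ee_pos: [0.4702, -0.0343, 0.0428]
orientation: [180.0, 0.1, 173.3]
contact_force: [-0.8, 0.1, -0.7]
gripper_width: 0.587
finger_force: 31.6
```

Emit:
apply_moves:
  plan: [0, 0, 1, 0, 0, 0, 0, 0]

```text
clock: 13.8
ee_pos: [0.4699, -0.0343, 0.0414]
orientation: [-180.0, 0.0, 173.3]
contact_force: [-0.4, -0.1, -0.1]
gripper_width: 0.586
finger_force: 31.6
```

Emit:
apply_moves:
  plan: [2, 1, 1, 0, 0, 0, 0, 0]

```text
clock: 14.0
ee_pos: [0.4676, -0.0329, 0.0401]
orientation: [180.0, -0.0, 173.3]
contact_force: [-0.3, -0.2, -1.7]
gripper_width: 0.586
finger_force: 31.6
```

Emit:
apply_moves:
  plan: [0, 0, 1, 0, 0, 0, 0, 0]

```text
clock: 14.2
ee_pos: [0.468, -0.033, 0.0395]
orientation: [180.0, -0.0, 173.3]
contact_force: [-1.8, 1.3, 2.3]
gripper_width: 0.591
finger_force: 32.0
```

Emit:
apply_moves:
  plan: [0, 0, 1, 0, 0, 0, 0, 0]

```text
clock: 14.4
ee_pos: [0.468, -0.033, 0.0393]
orientation: [180.0, 0.0, 173.3]
contact_force: [-4.0, 0.5, 16.5]
gripper_width: 0.589
finger_force: 33.0
```

Contact. I release and go back for the large cup.

Emit:
apply_moves:
  plan: [0, 0, -2, 0, 0, 0, 0, 0, 0, 0, 0, 0, 0, 0, 0, 0]
  hand: 85

```text
clock: 14.8
ee_pos: [0.468, -0.0331, 0.0401]
orientation: [-180.0, -0.0, 173.3]
contact_force: [-0.6, 0.5, -0.7]
gripper_width: 0.995
finger_force: 0.0
```

Emit:
apply_moves:
  plan: [0, 0, -40, 0, 0, 0, -40, 0, 0, 0, -40, 0, -22, -36, 0, 0, -22, -36, 0, 0]

```text
clock: 15.3
ee_pos: [0.5047, -0.1093, 0.1619]
orientation: [180.0, 0.2, 173.5]
contact_force: [0.3, 0.6, -0.4]
gripper_width: 0.992
finger_force: 0.0
```

Emit:
apply_moves:
  plan: [-22, -36, 0, 0, -22, -36, 0, 0, -22, -36, 0, 0, -22, -36, 0, 0, -22, -36, 0, 0]

```text
clock: 15.8
ee_pos: [0.592, -0.3029, 0.1598]
orientation: [180.0, -0.0, 173.3]
contact_force: [-0.7, 1.3, -0.0]
gripper_width: 0.994
finger_force: 0.0
```

Emit:
apply_moves:
  plan: [-15, -36, 20, 0, 0, 0, 20, 0, 0, 0, 20, 0, 0, 0, 0, 0]

```text
clock: 16.2
ee_pos: [0.6004, -0.3379, 0.0965]
orientation: [179.9, -0.3, 173.3]
contact_force: [1.2, 0.7, -0.1]
gripper_width: 0.994
finger_force: 0.0
```

Run:
```python
from h import *
P=camera_params("wrist"); im=camera("wrist")
go(.609,-.3362,.012,173.2)
print([proj((.609,-.3362,z),P).round(1) for z in(0,.036)])
cv2.imwrite("pics/w7.png",im[:,:,::-1]); np.save("w7.npy",P,allow_pickle=True)
```

```text
at [ 0.6013 -0.3382  0.0985] [179.9  -0.2 173.3] t=16.2 go mm [-7.7  2.7 86.5] then spin rad 0.002
[array([322.3, 206.4]), array([322.7, 223.1])]
```

View pics/w7.png

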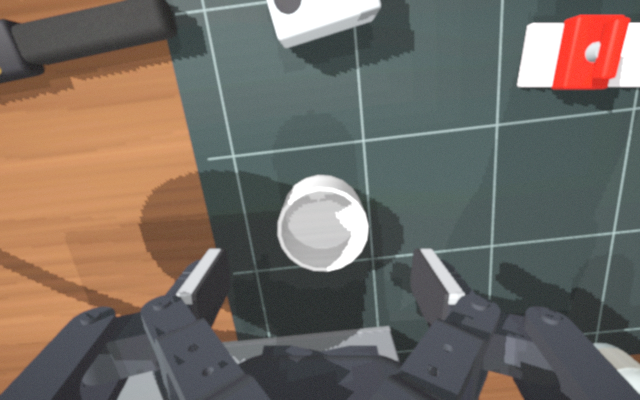

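The aluminium rim is centred at (323,229), about 4 mm farther out than predicted. I adjust and grip.

Emit:
apply_moves:
  plan: [-10, 3, 30, 0, 0, 0, 30, 0, 0, 0, 18, 0, 0, 0, 7, 0, 0, 0, 0, 0]

```text
clock: 16.75
ee_pos: [0.6127, -0.3368, 0.0155]
orientation: [180.0, -0.0, 173.3]
contact_force: [0.0, 0.4, 0.9]
gripper_width: 0.996
finger_force: 0.0
```

Emit:
apply_moves:
  plan: [0, 0, 0, 0, 0, 0, 0, 0, 0, 0, 0, 0, 0, 0, 0, 0]
  hand: 50

```text
clock: 17.15
ee_pos: [0.6136, -0.3377, 0.0176]
orientation: [-179.9, 0.2, 173.3]
contact_force: [-1.0, -0.1, 7.1]
gripper_width: 0.741
finger_force: 32.7
```

Emit:
apply_moves:
  plan: [0, 0, -15, 0, 0, 0, -30, 0, 0, 0, -30, 0, 0, 0, -10, 0, 0, 0, 0, 0]

```text
clock: 17.65
ee_pos: [0.6137, -0.3377, 0.1031]
orientation: [-179.9, 0.2, 173.3]
contact_force: [-0.7, -0.4, -1.8]
gripper_width: 0.74
finger_force: 33.5
```

Run:
```python
from h import *
go(.4545,-.142,.10,173.2)
```

```text
at [ 0.6137 -0.3377  0.1031] [-179.9    0.2  173.3] t=17.6 go mm [180.9 175.9   2.1] then spin rad 0.002
```

Emit:
apply_moves:
  plan: [30, 29, 0, 0, 30, 29, 0, 0, 30, 29, 0, 0, 30, 29, 0, 0, 30, 29, 0, 0]

```text
clock: 18.15
ee_pos: [0.4784, -0.1739, 0.0992]
orientation: [180.0, -0.1, 173.3]
contact_force: [2.0, 1.2, -1.8]
gripper_width: 0.738
finger_force: 33.6
```

Emit:
apply_moves:
  plan: [30, 30, 0, 0, 0, 0, 30, 0, 0, 0, 25, 0, 0, 0, 10, 0, 0, 0, 0, 0]

```text
clock: 18.65
ee_pos: [0.4529, -0.142, 0.0337]
orientation: [180.0, -0.2, 173.3]
contact_force: [0.3, 0.2, -1.0]
gripper_width: 0.743
finger_force: 33.6
```

Emit:
apply_moves:
  plan: [0, 0, 10, 0, 0, 0, 5, 0, 0, 0, 0, 0, 0, 0, 0, 0]

```text
clock: 19.05
ee_pos: [0.4543, -0.1424, 0.0205]
orientation: [-180.0, 0.0, 173.3]
contact_force: [-0.1, -0.8, -0.7]
gripper_width: 0.737
finger_force: 33.6
```

Run:
```python
from h import *
go(.4545,-.142,.0165,173.2)
```

```text
at [ 0.4543 -0.1424  0.0205] [-180.     0.   173.3] t=19.1 go mm [-0.2  0.4  4. ] then spin rad 0.002
```

Emit:
apply_moves:
  plan: [0, 0, 2, 0, 0, 0, 0, 0]

```text
clock: 19.25
ee_pos: [0.4543, -0.1423, 0.0184]
orientation: [-180.0, 0.0, 173.3]
contact_force: [0.0, 0.1, -1.6]
gripper_width: 0.739
finger_force: 33.6
```

Emit:
apply_moves:
  plan: [0, 0, 1, 0, 0, 0, 0, 0]

```text
clock: 19.45
ee_pos: [0.4543, -0.1423, 0.0176]
orientation: [-180.0, 0.0, 173.3]
contact_force: [-0.0, 0.2, 2.8]
gripper_width: 0.739
finger_force: 33.9
```

Emit:
apply_moves:
  plan: [0, 0, 1, 0, 0, 0, 0, 0]

```text
clock: 19.65
ee_pos: [0.4544, -0.1422, 0.0175]
orientation: [180.0, 0.1, 173.3]
contact_force: [-3.1, 1.7, 17.0]
gripper_width: 0.74
finger_force: 35.0
```

Emit:
apply_moves:
  plan: [0, 0, -2, 0, 0, 0, 0, 0, 0, 0, 0, 0, 0, 0, 0, 0]
  hand: 85

```text
clock: 20.05
ee_pos: [0.4542, -0.1422, 0.0181]
orientation: [-180.0, -0.0, 173.3]
contact_force: [-0.1, -0.0, -0.3]
gripper_width: 0.998
finger_force: 0.0
```

Emit:
apply_moves:
  plan: [0, 0, -40, 0, 0, 0, -40, 0, 0, 0, -40, 0, 0, 0, -30, 0, 0, 0, 0, 0]

```text
clock: 20.55
ee_pos: [0.4563, -0.143, 0.1719]
orientation: [-180.0, 0.4, 173.3]
contact_force: [-0.0, -0.2, -1.0]
gripper_width: 0.997
finger_force: 0.0
```

Run:
```python
from h import *
go(.593,.286,.16,173.2)
```

```text
at [ 0.4563 -0.143   0.1719] [-180.     0.4  173.3] t=20.6 go mm [-85.7 442.   12.1] then spin rad 0.002
```

Emit:
apply_moves:
  plan: [-8, 44, 0, 0, -8, 44, 0, 0, -8, 44, 0, 0, -8, 44, 0, 0, -8, 44, 0, 0]

```text
clock: 21.05
ee_pos: [0.5194, 0.0734, 0.1672]
orientation: [-180.0, -0.1, 173.3]
contact_force: [0.6, -0.9, 0.1]
gripper_width: 0.998
finger_force: 0.0
```

Emit:
apply_moves:
  plan: [-9, 44, 0, 0, -9, 44, 0, 0, -9, 44, 0, 0, -9, 44, 0, 0, -9, 44, 10, 0]

```text
clock: 21.55
ee_pos: [0.5905, 0.2868, 0.1579]
orientation: [180.0, 0.0, 173.3]
contact_force: [0.3, 0.5, -0.5]
gripper_width: 0.994
finger_force: 0.0
```

Emit:
apply_moves:
  plan: [0, 0, 0, 0, 0, 0, 0, 0]

```text
clock: 21.75
ee_pos: [0.5889, 0.2857, 0.1559]
orientation: [-179.9, -0.2, 173.4]
contact_force: [-0.0, -1.1, -0.8]
gripper_width: 0.992
finger_force: 0.0
```

Run:
```python
from h import *
P=camera_params("wrist"); im=camera("wrist")
go(.593,.286,.012,173.2)
print([proj((.593,.286,z),P).round(1) for z in(0,.036,.046)])
cv2.imwrite("pics/w8.png",im[:,:,::-1]); np.save("w8.npy",P,allow_pickle=True)
```

```text
at [0.5894 0.2839 0.1568] [-1.799e+02 -1.000e-01  1.733e+02] t=21.8 go mm [ -3.6   2.8 144.7] then spin rad 0.002
[array([320.5, 182.1]), array([320.5, 192.6]), array([320.5, 195.9])]
```

View pics/w8.png

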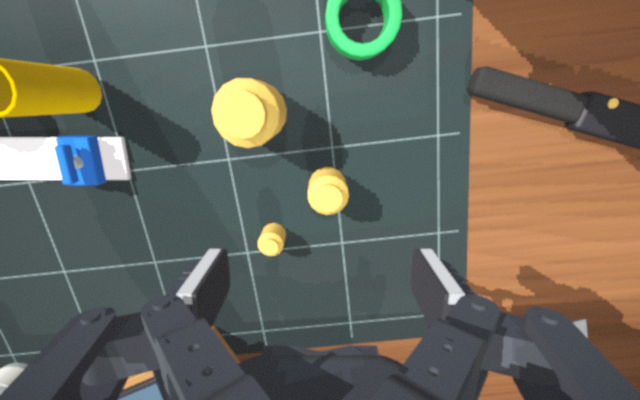

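The middle weight's knob is at (328,194), about 6 mm to the left (+y) of the estimate. Its neighbours are the large (245,112) and the small (271,240), both clear of the fingers. I narrow the hand a little and go down.

Emit:
apply_moves:
  plan: [-3, 9, 35, 0, 0, 0, 40, 0, 0, 0, 35, 0, 0, 0, 25, 0, 0, 0, 9, 0]
  hand: 65

```text
clock: 22.3
ee_pos: [0.5925, 0.2905, 0.0117]
orientation: [-179.8, -0.2, 173.2]
contact_force: [-0.6, -0.6, -1.4]
gripper_width: 0.761
finger_force: 0.0
```

Emit:
apply_moves:
  plan: [0, 0, 0, 0, 0, 0, 0, 0, 0, 0, 0, 0, 0, 0, 0, 0]
  hand: 20
  grip_force: 60

```text
clock: 22.7
ee_pos: [0.5951, 0.2933, 0.0162]
orientation: [179.9, 0.1, 173.3]
contact_force: [-0.3, -2.9, 6.1]
gripper_width: 0.394
finger_force: 60.8
```

Emit:
apply_moves:
  plan: [0, 0, -10, 0, 0, 0, -30, 0, 0, 0, -40, 0, 0, 0, -40, 0, 0, 0, 0, 0]

```text
clock: 23.2
ee_pos: [0.597, 0.2949, 0.1412]
orientation: [179.7, 0.5, 173.3]
contact_force: [1.0, 0.2, -3.6]
gripper_width: 0.393
finger_force: 60.8
```

Run:
```python
from h import *
go(.532,-.0405,.13,173.2)
P=camera_params("wrist"); im=camera("wrist"); c=[k for k in blobs(im,(15,60,80),(35,255,255),100,(260,200,380,330))]
print([(cv2.boundingRect(k),cen(k)) for k in c], proj(readout.observe()["ee_pos"]+[0,0,.032],P))
cv2.imwrite("pics/w9.png",im[:,:,::-1])
```

```text
at [0.597  0.2949 0.1412] [179.7   0.5 173.3] t=23.2 go mm [  25.6 -340.8    8.9] then spin rad 0.002
[((281, 211, 79, 104), array([319.67345168, 262.94648258])), ((260, 220, 14, 29), array([264.99088542, 233.578125  ]))] [317.15912689 283.01624882]
```

Run:
```python
from h import *
s=readout.observe(); p=s["ee_pos"]; P=camera_params("wrist"); ex=np.array([.993,-.118,0])
print(proj(p+ex*.012+[0,0,.030],P),proj(p+ex*.018+[0,0,.020],P))
im=cv2.imread("pics/w9.png"); g=cv2.cvtColor(im,6)
print(g[255:330:3,319], g[285,275:365:3])
```

```text
[318.66196059 312.09172511] [318.68354627 308.80554268]
[243 220 207 228 243 243 243 242 243 242 224 192 195 195 195 196 195 213
 243 236  86  76  70  77  94] [ 70  45  66 176 179 177 189 194 194 193 193 194 195 200 215 225 241 242
 243 243 243 243 243 243 221 187 185 161  64  74]
```

Emit:
apply_moves:
  plan: [3, -42, 0, 0, 3, -42, 0, 0, 3, -42, 0, 0, 3, -42, 0, 0, 3, -42, 0, 0]

```text
clock: 23.75
ee_pos: [0.5528, 0.0853, 0.133]
orientation: [-180.0, -0.1, 173.3]
contact_force: [1.4, -1.2, -4.2]
gripper_width: 0.393
finger_force: 60.9
```

Emit:
apply_moves:
  plan: [4, -42, 0, 0, 4, -42, 0, 0, 4, -42, 10, 0, 0, -3, 35, 0, 0, 0, 35, 0]

```text
clock: 24.25
ee_pos: [0.5269, -0.0422, 0.0534]
orientation: [-180.0, 0.0, 173.1]
contact_force: [1.0, 2.1, -3.1]
gripper_width: 0.396
finger_force: 61.0
```

Emit:
apply_moves:
  plan: [0, 0, 20, 0, 0, 0, 6, 0, 0, 0, 0, 0, 0, 0, 0, 0]

```text
clock: 24.65
ee_pos: [0.528, -0.04, 0.0289]
orientation: [-180.0, 0.0, 173.3]
contact_force: [0.4, 0.4, -3.8]
gripper_width: 0.395
finger_force: 61.0
```

Run:
```python
from h import *
go(.531,-.0405,.021,173.2)
```

```text
at [ 0.528  -0.04    0.0289] [-180.     0.   173.3] t=24.6 go mm [-3.  -0.2  7.9] then spin rad 0.002
```

Emit:
apply_moves:
  plan: [-3, 0, 4, 0, 0, 0, 1, 0, 0, 0, 0, 0]

```text
clock: 24.95
ee_pos: [0.5309, -0.0404, 0.0237]
orientation: [180.0, 0.0, 173.3]
contact_force: [0.6, -0.2, -4.5]
gripper_width: 0.396
finger_force: 61.0
```

Emit:
apply_moves:
  plan: [0, 0, 1, 0, 0, 0, 0, 0]

```text
clock: 25.15
ee_pos: [0.5305, -0.0404, 0.0224]
orientation: [180.0, 0.0, 173.3]
contact_force: [-0.3, 0.1, -4.9]
gripper_width: 0.399
finger_force: 61.0
```

Emit:
apply_moves:
  plan: [0, 0, 1, 0, 0, 0, 0, 0]

```text
clock: 25.35
ee_pos: [0.5306, -0.0405, 0.0221]
orientation: [180.0, 0.0, 173.3]
contact_force: [-2.5, 0.6, 6.0]
gripper_width: 0.392
finger_force: 62.1
```

Emit:
apply_moves:
  plan: [0, 0, -1, 0, 0, 0, 0, 0, 0, 0, 0, 0]
  hand: 70

```text
clock: 25.65
ee_pos: [0.5309, -0.0405, 0.0225]
orientation: [180.0, 0.0, 173.3]
contact_force: [0.6, 0.3, 0.4]
gripper_width: 0.816
finger_force: 0.0
```

Emit:
apply_moves:
  plan: [0, 0, -40, 0, 0, 0, -40, 0, 0, 0, -40, 0, 0, 0, -30, 0, 0, 0, 0, 0]

```text
clock: 26.15
ee_pos: [0.533, -0.0408, 0.1765]
orientation: [180.0, 0.4, 173.3]
contact_force: [0.7, 0.4, -0.6]
gripper_width: 0.819
finger_force: 0.0
```

Run:
```python
from h import *
go(.465,-.322,.16,190.5)
```

```text
at [ 0.533  -0.0408  0.1765] [180.    0.4 173.3] t=26.1 go mm [  34.8 -287.2   16. ] then spin rad -0.300
```

Emit:
apply_moves:
  plan: [5, -41, 2, 0, 5, -41, 2, 0, 5, -41, 2, 0, 5, -41, 2, 0, 5, -41, 2, 0]
  hand: 85

```text
clock: 26.65
ee_pos: [0.481, -0.2424, 0.1613]
orientation: [180.0, -0.1, 173.3]
contact_force: [0.4, 0.2, 0.2]
gripper_width: 0.996
finger_force: 0.0
```

Emit:
apply_moves:
  plan: [5, -41, 2, 0, 5, -41, 2, 0, 0, 0, 0, -0.15, 0, 0, 0, -0.15, 0, 0, 0, 0]

```text
clock: 27.15
ee_pos: [0.4618, -0.3216, 0.1573]
orientation: [179.9, -0.0, -169.4]
contact_force: [0.7, 0.2, 0.3]
gripper_width: 0.997
finger_force: 0.0
```

Run:
```python
from h import *
P=camera_params("wrist"); im=camera("wrist"); np.save("w10.npy",P,allow_pickle=True)
cv2.imwrite("pics/w10.png",im[:,:,::-1]); go(.465,-.322,.012,190.5)
q=proj((.465,-.322,.032),P); print(q)
x,y=q.astype(int)
for lo in (140,180,210):
  for k in blobs(im,(0,0,lo),(180,45,255),500,(x-110,y-90,x+110,y+90)):
    b=cv2.boxPoints(cv2.minAreaRect(k)); W=np.array([onz(p,P,.032)[:2]*1000 for p in b],np.float32)
    a=cv2.minAreaRect(np.array([onz(p,P,.032)[:2]*1000 for p in k[:,0]],np.float32)); print(lo,cv2.boundingRect(k),a)
```

```text
at [ 0.4619 -0.3213  0.1574] [ 179.9   -0.  -169.7] t=27.2 go mm [ -3.   -1.4 145.4] then spin rad -0.003
[318.0779677  189.32648301]
140 (282, 160, 74, 52) ((461.9584655761719, -322.0716552734375), (45.97730255126953, 64.38653564453125), 9.419377326965332)
180 (283, 161, 73, 50) ((462.0350036621094, -322.0411376953125), (45.13688278198242, 63.23374938964844), 9.433533668518066)
210 (283, 163, 72, 47) ((462.3702087402344, -322.05389404296875), (42.246315002441406, 62.51047134399414), 10.487418174743652)
```

View pics/w10.png

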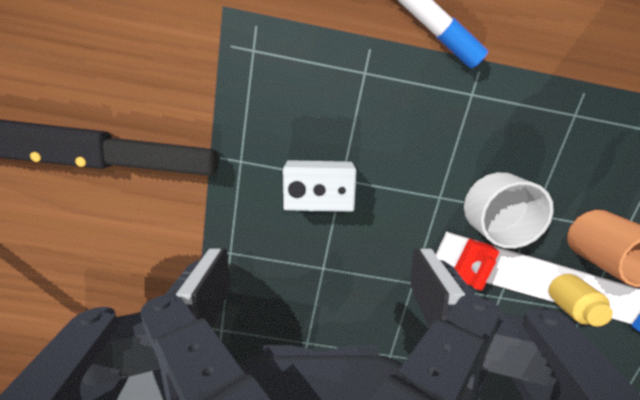

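The block sits at (319,190), aligned with the fingers. The cups and the weight stand in place.

Emit:
apply_moves:
  plan: [-4, 0, 35, 0, 0, 0, 40, 0, 0, 0, 35, 0, 0, 0, 25, 0, 0, 0, 10, 0]

```text
clock: 27.7
ee_pos: [0.4651, -0.3193, 0.0106]
orientation: [179.8, -0.2, -169.7]
contact_force: [-0.4, 0.6, 0.3]
gripper_width: 0.995
finger_force: 0.0
```

Emit:
apply_moves:
  plan: [0, 0, 0, 0, 0, 0, 0, 0, 0, 0, 0, 0, 0, 0, 0, 0]
  hand: 45
  grip_force: 90

```text
clock: 28.1
ee_pos: [0.4669, -0.321, 0.0145]
orientation: [-179.9, 0.1, -169.5]
contact_force: [0.5, -0.0, 2.3]
gripper_width: 0.72
finger_force: 99.6
```

Emit:
apply_moves:
  plan: [0, 0, -10, 0, 0, 0, -30, 0, 0, 0, -40, 0, 0, 0, -40, 0, 0, 0, 0, 0.15]

```text
clock: 28.6
ee_pos: [0.4686, -0.3228, 0.1396]
orientation: [-179.7, 0.5, -178.2]
contact_force: [0.3, -0.4, -5.5]
gripper_width: 0.72
finger_force: 100.5
```

Emit:
apply_moves:
  plan: [0, 0, 0, 0.15, 0, 0, 0, 0, 0, 0, 0, 0]

```text
clock: 28.9
ee_pos: [0.4661, -0.3203, 0.1335]
orientation: [180.0, -0.0, 173.6]
contact_force: [-0.7, 0.1, -5.6]
gripper_width: 0.722
finger_force: 100.5
```

Run:
```python
from h import *
go(.5965,-.0482,.13,173.2)
P=camera_params("wrist"); im=camera("wrist"); p=readout.observe()["ee_pos"]
for k in blobs(im,(0,0,180),(180,45,255),500,(200,180,440,350)): print(cv2.boundingRect(k),cen(k))
print(proj(p+[0,0,.016],P),[proj(p+[.993*a*.020,-.118*a*.02,.016],P) for a in(-1,1)])
```

```text
at [ 0.4661 -0.3203  0.1335] [180.   -0.  173.6] t=28.9 go mm [-99.  285.    3.4] then spin rad 0.006
(248, 221, 144, 79) [331.50846852 254.63230102]
[318.46268457 269.24260184] [array([318.62421035, 228.56497125]), array([318.31384977, 306.72421654])]
```

Run:
```python
from h import *
P=camera_params("wrist"); im=camera("wrist"); p=readout.observe()["ee_pos"]
cv2.imwrite("pics/w11.png",im[:,:,::-1])
g=cv2.cvtColor(im,cv2.COLOR_RGB2GRAY); print(g[205:325:3,295]); print(g[205:325:3,342])
for k in blobs(im,(0,0,0),(180,255,90),60,(240,215,400,305)): print(cv2.boundingRect(k),cen(k),onz(cen(k),P,p[2]+.0175)-p)
```

```text
[168 170 170 172 170 170 175 205 225 230 230 229 226 227 230 232 232 231
 231 228 209 206 218 173 162 165 168 164 164 164 166 164 162  89  32  36
  35  39  34  27]
[159 169 172 173 171 170 173 198 224 222 228 227 224 228 227 229 229 229
 230 230 226 227 231 232 227 230 231 229 230 228 201 166 164 107  56  55
  50  49  48  47]
(258, 252, 36, 32) [275.26436782 267.48587571] [-0.00395329 -0.01896671  0.0175    ]
(240, 249, 16, 56) [245.94316436 280.53425499] [ 0.001137   -0.03323414  0.0175    ]
(386, 249, 14, 56) [393.70385396 280.72312373] [0.00883407 0.03344806 0.0175    ]
(309, 258, 23, 21) [320.08587258 267.75715605] [-0.00154315  0.0009715   0.0175    ]
(387, 215, 13, 26) [395.08286252 225.49152542] [-0.0181923   0.03526357  0.0175    ]
(358, 262, 14, 13) [364.56343284 268.14552239] [0.00090963 0.02076118 0.0175    ]
(240, 215, 14, 26) [245.26797386 222.58562092] [-0.02679925 -0.02837651  0.0175    ]
```

Emit:
apply_moves:
  plan: [-14, 41, 0, 0, -14, 41, 0, 0, -14, 41, 0, 0, -14, 41, 0, 0, -14, 41, 0, 0]

```text
clock: 29.5
ee_pos: [0.5601, -0.1237, 0.1331]
orientation: [180.0, -0.0, 173.4]
contact_force: [0.8, -0.8, -6.0]
gripper_width: 0.718
finger_force: 100.7
```

Emit:
apply_moves:
  plan: [-15, 40, 0, 0, -15, 40, 0, 0, 0, 0, 0, 0.006, 0, 0, 30, 0, 0, 0, 0, 0]

```text
clock: 30.0
ee_pos: [0.5963, -0.0487, 0.1]
orientation: [-180.0, -0.4, 173.1]
contact_force: [-1.3, 0.3, -7.0]
gripper_width: 0.718
finger_force: 101.0
```

Run:
```python
from h import *
go(.5975,-.0482,.0145,173.2)
```

```text
at [ 0.5963 -0.0487  0.1   ] [-180.    -0.4  173.1] t=30.0 go mm [-1.7  0.7 85.5] then spin rad -0.002
```

Emit:
apply_moves:
  plan: [-1, 1, 35, 0, 0, 0, 30, 0, 0, 0, 12, 0, 0, 0, 3, 0, 0, 0, 0, 0]

```text
clock: 30.5
ee_pos: [0.6004, -0.0489, 0.024]
orientation: [-180.0, 0.0, 173.0]
contact_force: [0.0, 0.6, -5.1]
gripper_width: 0.717
finger_force: 101.0
```

Emit:
apply_moves:
  plan: [0, 0, 2, 0, 0, 0, 0, 0]

```text
clock: 30.7
ee_pos: [0.6007, -0.0486, 0.0225]
orientation: [180.0, 0.1, 173.0]
contact_force: [0.7, 0.4, -5.5]
gripper_width: 0.718
finger_force: 101.1
```

Emit:
apply_moves:
  plan: [0, 0, 1, 0, 0, 0, 0, 0]

```text
clock: 30.9
ee_pos: [0.6002, -0.0484, 0.0207]
orientation: [180.0, 0.0, 173.0]
contact_force: [1.1, -1.0, -6.3]
gripper_width: 0.721
finger_force: 101.1
```

Emit:
apply_moves:
  plan: [3, 0, 3, 0, 0, 0, 1, 0, 0, 0, 0, 0]

```text
clock: 31.2
ee_pos: [0.5966, -0.048, 0.016]
orientation: [-180.0, -0.0, 173.0]
contact_force: [0.5, -0.2, -6.3]
gripper_width: 0.722
finger_force: 101.1
```

Emit:
apply_moves:
  plan: [0, 0, 1, 0, 0, 0, 0, 0]

```text
clock: 31.4
ee_pos: [0.597, -0.0481, 0.0151]
orientation: [-180.0, -0.0, 173.0]
contact_force: [-0.9, 0.8, -6.2]
gripper_width: 0.72
finger_force: 101.1
```

Emit:
apply_moves:
  plan: [0, 0, 1, 0, 0, 0, 0, 0]

```text
clock: 31.6
ee_pos: [0.5971, -0.0481, 0.0146]
orientation: [180.0, 0.0, 173.0]
contact_force: [-2.1, 0.1, -1.9]
gripper_width: 0.72
finger_force: 101.4
```

Touching. I press slightly, release, rise and pull back for a last look.

Emit:
apply_moves:
  plan: [0, 0, 0.5, 0, 0, 0, 0, 0]

```text
clock: 31.8
ee_pos: [0.5971, -0.048, 0.0145]
orientation: [180.0, 0.0, 173.0]
contact_force: [-2.4, 0.7, 5.5]
gripper_width: 0.722
finger_force: 102.4
```

Emit:
apply_moves:
  plan: [0, 0, -1, 0, 0, 0, 0, 0, 0, 0, 0, 0, 0, 0, 0, 0]
  hand: 85

```text
clock: 32.2
ee_pos: [0.5972, -0.0481, 0.0148]
orientation: [-180.0, 0.0, 173.0]
contact_force: [0.3, -0.1, 0.1]
gripper_width: 0.994
finger_force: 0.0
```

Emit:
apply_moves:
  plan: [0, 0, -40, 0, 0, 0, -45, 0, 0, 0, -45, 0, 0, 0, -45, 0, 0, 0, -45, 0]

```text
clock: 32.7
ee_pos: [0.5967, -0.0481, 0.2368]
orientation: [-180.0, 0.0, 173.0]
contact_force: [0.2, 0.4, -0.4]
gripper_width: 0.993
finger_force: 0.0
```

Emit:
apply_moves:
  plan: [40, 0, -20, 0, 40, 0, -20, 0, 20, 0, -20, 0, 0, 0, -20, 0, 0, 0, 0, 0]

```text
clock: 33.2
ee_pos: [0.4984, -0.0359, 0.3177]
orientation: [179.9, 0.3, 173.0]
contact_force: [0.1, -0.2, -1.5]
gripper_width: 0.994
finger_force: 0.0
```

Emit:
apply_moves:
  plan: [0, 0, 0, 0, 0, 0, 0, 0]

```text
clock: 33.4
ee_pos: [0.4975, -0.0357, 0.3138]
orientation: [-180.0, -0.1, 173.0]
contact_force: [-0.2, 0.2, 0.5]
gripper_width: 0.994
finger_force: 0.0
```

Run:
```python
from h import *
s=readout.observe(); P=camera_params("wrist"); im=camera("wrist"); np.save("w12.npy",P,allow_pickle=True); print(s["ee_pos"])
q={n:proj(X,P).round(1) for n,X in dict(large=(.4545,-.142,.036),copper=(.4675,-.0328,.060),yellow=(.4805,.0764,.084),weight=(.532,-.0405,.052),block=(.5965,-.0482,.032),red=(.519,-.1497,.02),blue=(.545,.0687,.02)).items()}; print(q)
x0,y0=100,60
o=im[y0:y0+230,x0:x0+400]; cv2.imwrite("pics/w12full.png",im[:,:,::-1]); cv2.imwrite("pics/w12.png",cv2.resize(o,None,fx=2,fy=2,interpolation=cv2.INTER_CUBIC)[:,:,::-1])
```

```text
[ 0.49752284 -0.0357365   0.31378848]
{'large': array([236. , 133.9]), 'copper': array([319. , 135.5]), 'yellow': array([412.4, 137.3]), 'weight': array([319.3, 184.1]), 'block': array([319.6, 223.6]), 'red': array([242.6, 178.6]), 'blue': array([396.2, 177.9])}
```

View pics/w12.png

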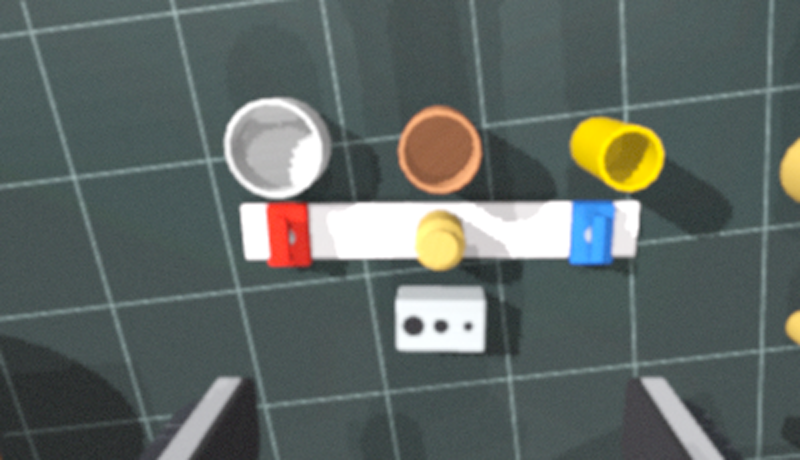

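All stand as asked. In the crop the rims are at large (277,147), copper (440,150) and yellow (631,160), the knob at (440,242) and the middle dimple at (441,326). The yellow cup and the weight look a few mm off, so I check them in the strip's frame.

Run:
```python
from h import *
P=np.load("w12.npy",allow_pickle=True).item(); im=cv2.imread("pics/w12full.png")[:,:,::-1].copy(); T=camera_params("top"); tp=camera("top"); cv2.imwrite("pics/top1.png",tp[:,:,::-1])
f=lambda a,b:(100+a/2,60+b/2)
# strip end corners (crop) at z=.006 : left top/bottom, right top/bottom
C=[onz(f(*p),P,.006)[:2] for p in((241,203),(246,260),(639,200),(637,257))]
C=np.array(C); c=C.mean(0); d=(C[2]+C[3]-C[0]-C[1]); d/=np.linalg.norm(d); ex=np.array([d[1],-d[0]])
print("strip",c.round(4),np.degrees(np.arctan2(-d[0],d[1])).round(2),"len",np.linalg.norm((C[2]+C[3]-C[0]-C[1])/2))
for n,p,z in(("large",(277,147),.036),("copper",(440,150),.06),("yellow",(631.5,160),.084),("knob",(440,243),.052),("block",(441,325),.032),("red",(290,235),.02),("blue",(592,233),.02)):
    X=onz(f(*p),P,z)[:2]-c; print(n,"across %.1f along %.1f"%(X@ex*1e3,X@d*1e3))
h=cv2.cvtColor(im,cv2.COLOR_RGB2HSV)
# base-of-cup check and top-view check
for k in blobs(tp,(20,150,90),(35,255,255),60,(260,170,320,260)): print("top yellow",cv2.boundingRect(k),cv2.minAreaRect(k))
for n,X in dict(y0=(.4805,.0764,0),y84=(.4805,.0764,.084)).items(): print(n,proj(X,T))
```

```text
strip [ 0.531 -0.039] -6.64 len 0.290637884768067
large across -64.7 along -107.7
copper across -64.5 along 0.1
yellow across -60.4 along 113.0
knob across -2.4 along -0.4
block across 64.4 along -0.2
red across -0.8 along -107.7
blue across -0.6 along 108.2
top yellow (272, 210, 13, 21) ((277.1216125488281, 219.270263671875), (11.179130554199219, 20.54987335205078), 9.462322235107422)
y0 [285.22007974 224.77892185]
y84 [281.88975246 220.30359281]
```

Emit:
apply_moves:
  plan: [0, -45, 0, 0, 0, -45, 0, 0, 0, -45, 0, 0, 0, -45, 0, 0, 0, -45, 0, 0]

```text
clock: 34.0
ee_pos: [0.4697, -0.2608, 0.314]
orientation: [180.0, -0.1, 173.0]
contact_force: [-0.5, -0.2, 0.1]
gripper_width: 0.993
finger_force: 0.0
```

Emit:
apply_moves:
  plan: [0, -45, 0, 0, 0, -45, 0, 0, 0, 0, 0, 0, 0, 0, 0, 0]

```text
clock: 34.4
ee_pos: [0.4585, -0.3494, 0.3135]
orientation: [180.0, -0.1, 172.8]
contact_force: [-0.6, 1.2, 0.6]
gripper_width: 0.995
finger_force: 0.0
```

Run:
```python
from h import *
T=camera_params("top"); Q=camera_params("side"); tp=camera("top"); sd=camera("side")
cv2.imwrite("pics/top2.png",tp[:,:,::-1]); cv2.imwrite("pics/side2.png",sd[:,:,::-1])
def hull(c,r,h,P):  # expected outline bounds of a cylinder standing at c
    a=np.linspace(0,6.283,60); p=np.array([proj((c[0]+r*np.cos(t),c[1]+r*np.sin(t),z),P) for z in(c[2],c[2]+h) for t in a]); return np.r_[p.min(0),p.max(0)].round(1)
for n,im,P,roi in(("top",tp,T,(255,190,310,260)),("side",sd,Q,(270,150,335,215))):
    c=blobs(im,(20,150,70),(35,255,255),50,roi)
    print(n,[cv2.boundingRect(k) for k in c],"exp x0 y0 x1 y1",hull((.4805,.0764,0),.019,.084,P),"alt",hull((.484,.080,0),.019,.084,P))
for n,im,P,roi in(("top",tp,T,(310,170,370,230)),("side",sd,Q,(290,170,345,240))):
    c=blobs(im,(15,70,70),(35,255,255),40,roi)
    print(n,"weight",[cv2.boundingRect(k) for k in c],hull((.532,-.0405,.006),.018,.036,P))
```

```text
top [(272, 210, 21, 23)] exp x0 y0 x1 y1 [272.5 211.  293.8 233.4] alt [270.8 209.3 292.2 231.8]
side [(285, 156, 15, 33)] exp x0 y0 x1 y1 [283.9 157.4 298.5 189.6] alt [285.  156.4 299.5 188.6]
top weight [(331, 191, 16, 18)] [330.2 190.8 347.4 209.8]
side weight [(290, 170, 10, 19)] [311.4 195.4 325.5 215. ]
```

```bash
python3 -c "
from workcell import order; print(order.job_done())"
```

```text
the job is handed in; nothing more can be done
None
```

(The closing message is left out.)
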